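Stack a jeweller's sorting tray on its bench module and lock it

ROBOT

A 6-joint arm with a two-finger parallel gripper is mounted at the origin on the work surface. World frame = base frame: x ahead of the robot, y to its left, z up, the work surface at z = 0. Lengths are in m, angles in rad, forces in N, time in s.
With the tool pointing down it reaches from about 0.3 to 0.875 m from the base axis. Payload 6.4 kg.
Tool frame: the origin (TCP) lies where the fingers leave the gripper's body, on its centre line; the fingertips stand 73 mm ahead of it and the grasp point (between the pads) lies 54 mm ahead of it; z points along the fingers, y is the line along which they close (so a half turn about z gives the same grasp; the last joint's range is limited). The gripper opens to 85 mm and grips with 20 to 120 N. Pads are 22 mm wide; open, the fingers measure 114 mm over their backs; the gripper's body (76 mm by 85 mm) begins 54 mm behind the grasp point. The pads swing forward as they close: fully open they stand 13 mm farther back than shut.
Start: joints at [0.93, 0.181, 1.607, -0, 1.354, -0.206], TCP at [0.242, 0.522, 0.304] pointing down, gripper open.
Joint ranges: [-2.99, 2.99], [-0.89, 2.07], [0.3, 2.58], [-1.14, 4.28], [0, 2.63], [-3.12, 3.12]. Speed limits (rad/s): [2.57, 2.57, 3.01, 3.14, 3.14, 3.14].

INTERFACE

Orientations are given as a unit quaternion [w, x, y, z].
In Python, from bench import ctrl gives the robot as it stands.
- The arm moves only by the tool carry_out, never from a script. Its argument "steps" is one flat list of numbers, 7 for each row, row after row: the shift along the tool's x, y, z in m, then the turn, a rotation vector about the tool's x, y, z in rad, then the opening, from 0 (shut) to 1 (fully open). In form: [dx, dy, dz, wx, wy, wz, claw, dx, dy, dz, wx, wy, wz, claw, ...]. A call has 1 to 20 rows; each row is the pose to reach, as a shift and turn from the pose commanded when the call began, along the tool's axes at that moment; what a row does not reach only later rows make up. A row lasts 1/10 s, in which the tool goes at most 50 mm and 8.59 degrees, less where a joint would pass 70% of its speed; a pose out of reach is approached as far as the arm can. A call with a gripper value outside its range is refused whole. The fingers move at their own pace and stop on an object; the grip force is fixed at half the most. Time passes only in rows, so rows that repeat a pose let the fingers close. It gives the time, the measured TCP pose, the force, the opening and the grip force at its end, in the units of the state.
- ctrl.get_obs(): the state, without advancing time (a new reading comes with each control period).
- ctrl.camera(name): name is "side" or "top" or "wrist"; returns the picture (384x512x3 uint8, red, green, blue); there is no depth.
- ctrl.camera_params(name): a dict with "vertical_fov" (degrees; the focal length in pixels is half the picture's height over the tangent of half this angle, whatever the lens; pixels are square), "cx", "cy" (the principal point, pixels), "cam_to_world" (4x4, takes a point from camera to world coordinates); the wrist camera has in their place "hand_eye" (4x4, takes a point from camera to tool coordinates, whose origin is the TCP and whose axes are the flange's). Camera axes: x right, y down, z forward; pixel columns grow to the right and rows downward; lengths in m; the calibration is good to about 2 mm. A picture is of the moment at which its call begins: read the wrist's pose just before it. camera_params takes no time and is no camera call.
- ctrl.hand_in(): hands the job in; it is judged then, once.
The state is a dict: "time_s": time; "q": joint angles; "dq": joint speeds; "joint_efforts": joint torques, N m; "eef_pos": TCP position; "eef_rot": TCP orientation; "wrist_force": force on the tool from outside, world axes, zero at the start; "torque": the same for the moment, N m; "opening": opening from 0.0 (shut) to 1.0 (fully open); "grasp_force": force on a finger pad.
Only numpy, scipy, OpenCV 4.12 (cv2) and the standard library are available. Lean on these libraries where they do the work, as an engineer would, in place of code of your own. Each camera call takes 0.05 s, during which the arm holds its last target. There are 200 camera calls.

TASK

Lift the loose brown sorting tray by its yellow handle, keep it level, and lower it gently onto the brown bench module so that its four lugs drop into the cream frame's corner sockets and it sits fully home, with the brass ring and the steel block still in it. Then slide the red knob of the module's catch all the way in, over the tray's metal tab, and let go. Do not force or slam the tray down on the module, and leave the other things on the bench alone.

Things in the scene. Friction and masses are not known exactly. Their poses are not given: they have to be found in the camera images.
- tray: Loose brown open tray, 0.3 to 0.55 kg, 104 (x) x 144 (y) mm, walls up to z 34, floor plate z 8 to 12. Origin: its centre, at the level of the lug tips (it stands on its lugs). The same when turned half round: may be stacked either way. Seated, its plate lies on the socket frame and its origin is 26 mm above the module's; with the lugs riding on top of the frame, 34 mm.
- tray_grip (a point): Middle of the tray's yellow handle bar, 54 mm above the tray's origin. The bar runs along the tray's y, 84 mm long, 12 mm thick in x, z 42 to 66, on two thin posts at y +-38. Axes as the tray's.
- tray_lug (a point): Tip centre of one of the tray's four black lugs, at tray x 42, y 62, z 0; the others are at x +-42, y +-62. Round, 12 mm diameter, 8 mm tall, pointing down, sharp edged.
- tray_tab (a point): Outer end, top, middle of one aluminium tab of the tray (x 80, y 0, z 12). A tab sticks out of the wall at both ends, x +-52 to +-80, y +-18, z 8 to 12; the catch slides over the one on the module's +x side.
- module: Brown box fixed to the bench, 134 (x) x 174 (y) mm; origin on the bench under its centre. It bears a cream socket frame (see frame_nominal) and on its +x side the catch, on a dark steel block x 96 to 172, y +-30, up to z 40. Stacking is delicate: tray and module must never press on each other with more than 25 N.
- frame_nominal (a point): Point of the module, 34 mm above its origin, at the height of the frame's flat top (124 (x) x 164 (y) mm). The frame's middle lies anywhere up to 7 mm off this point along module x and 9 mm along y (same yaw): not measured. Four sockets at x +-42, y +-62 from the frame's middle: 16 mm square, 10 mm deep, sharp edged, dark floor, each in a 40 mm square block: 2 mm play round a lug.
- catch_knob (a point): Centre of the catch's red knob, 16 x 16 mm, 35 mm tall, its middle 63 mm and top 80 mm above the bench, on a 5 mm aluminium blade (z 40.5 to 45.5), 24 mm wide, whose tip is 40 mm nearer the module's middle. At catch 0 the knob is at module x 140, y 0; it closes along module -x. Axes as the module's.
- catch (a joint): Slide of the catch in m: 0 fully out (open), 0.036 fully in (blade 2.5 mm above the seated tray's tab). Starts between 0 and 0.006. It drags with about 2 N and stays where it is left. If the tray is not down, the blade butts against it.
- ringblank: Brass ring, 26 mm diameter, 8 mm tall, lying loose on the tray's floor. Origin: centre of its underside.
- die: Steel block 22 x 22 x 16 mm, lying loose on the tray's floor. Origin: centre of its underside.
- mandrel: A bystander: small steel mandrel, to be left where it is.
- bob: A bystander: red polishing bob, to be left where it is.
- driver: A bystander: screwdriver, to be left where it is.
- hammer: A bystander: hammer, to be left where it is.
- jar: A bystander: jar, to be left where it is.
- tin: A bystander: tin, to be left where it is.
- ringclamp: A bystander: wooden ring clamp, to be left where it is.
Not all that is in view belongs to the job. Leave any pink look-alike of the tray alone.

How it is judged:
By the outcome, as a careful person would: the job done as asked, in the order asked, and still so for the second after the job is handed in, with the robot touching nothing.
It also fails if it takes over 72 s, if anything falls off the work surface, if the arm or the gripper's body presses on something with over 40 N, if the wrist force passes 120 N, or if a joint passes its speed limit or range.

## Working session

There is one attempt and no reset: what is moved stays moved. The work goes in short steps, Python scripts to look and compute and a tool call to move; the robot and the scene stay as the last step left them, time stands still between calls to the robot, and variables do not carry over. Pictures are saved under pics/ and viewed, at most 13 in all, crops included, and the job is handed in when it is done.

Besides the shell and the picture viewer there is one more tool, called after ">>>" by a JSON object that holds its "op" and its "data", one argument or row to a line. carry_out: Moves the arm, as the interface text tells. Its arguments: {"type":"object","properties":{"steps":{"type":"array"}},"required":["steps"]}

```bash
mkdir -p pics; python3 - <<'E'
from bench import ctrl
import cv2, numpy as np
o=ctrl.get_obs(); print({k:np.round(v,4) for k,v in o.items()})
for n in("top","side","wrist"):
    im=ctrl.camera(n)[:,:,::-1]; np.save(f"pics/{n}0.npy",im); cv2.imwrite(f"pics/{n}0.png",im)
    print(n,ctrl.camera_params(n))
a=np.load("pics/top0.npy");b=np.load("pics/side0.npy")
cv2.imwrite("pics/top0b.png",cv2.resize(a,(800,600),interpolation=cv2.INTER_CUBIC))
cv2.imwrite("pics/side0b.png",cv2.resize(b,(800,600),interpolation=cv2.INTER_CUBIC))
E
```

```text
{'time_s': np.float64(0.0), 'q': array([ 0.9297,  0.1816,  1.608 , -0.    ,  1.3538, -0.2063]), 'dq': array([ 0.0005,  0.0017, -0.0004, -0.0002, -0.0012, -0.0012]), 'joint_efforts': array([-6.00000e-04, -4.44888e+01, -3.51328e+01, -5.00000e-04,
        9.40000e-03, -0.00000e+00]), 'eef_pos': array([0.2419, 0.5212, 0.303 ]), 'eef_rot': array([-4.000e-04,  2.157e-01,  9.765e-01, -8.000e-04]), 'wrist_force': array([ 0.2305, -1.02  ,  0.1577]), 'torque': array([-0.0287, -0.0147, -0.0043]), 'grasp_force': np.float64(0.0), 'opening': np.float64(0.9998)}
top {'vertical_fov': 46.64877330239216, 'cx': 260.87054939509443, 'cy': 188.79241948794908, 'cam_to_world': array([[ 1.20281807e-02, -9.98396491e-01,  5.53151909e-02,
         4.34939836e-01],
       [-9.99925624e-01, -1.21213488e-02, -1.34910554e-03,
        -7.12442875e-02],
       [ 2.01743696e-03, -5.52948495e-02, -9.98468031e-01,
         1.44981743e+00],
       [ 0.00000000e+00,  0.00000000e+00,  0.00000000e+00,
         1.00000000e+00]])}
side {'vertical_fov': 52.72624600089733, 'cx': 254.24072185656811, 'cy': 190.4482663305608, 'cam_to_world': array([[ 0.87644261, -0.29117454,  0.38349152, -0.03719901],
       [-0.48148628, -0.52270722,  0.70352549, -1.08416607],
       [-0.00439493, -0.80124562, -0.59831943,  0.93531124],
       [ 0.        ,  0.        ,  0.        ,  1.        ]])}
wrist {'vertical_fov': 66.23273436086288, 'cx': 255.3065692140689, 'cy': 194.8274984290709, 'hand_eye': array([[ 6.00717977e-04, -9.57580395e-01, -2.88165624e-01,
         7.04945940e-02],
       [ 9.99999795e-01,  5.11603234e-04,  3.84558804e-04,
        -2.53528816e-04],
       [-2.20819507e-04, -2.88165796e-01,  9.57580506e-01,
        -7.11298555e-02],
       [ 0.00000000e+00,  0.00000000e+00,  0.00000000e+00,
         1.00000000e+00]])}
```

View pics/top0b.png

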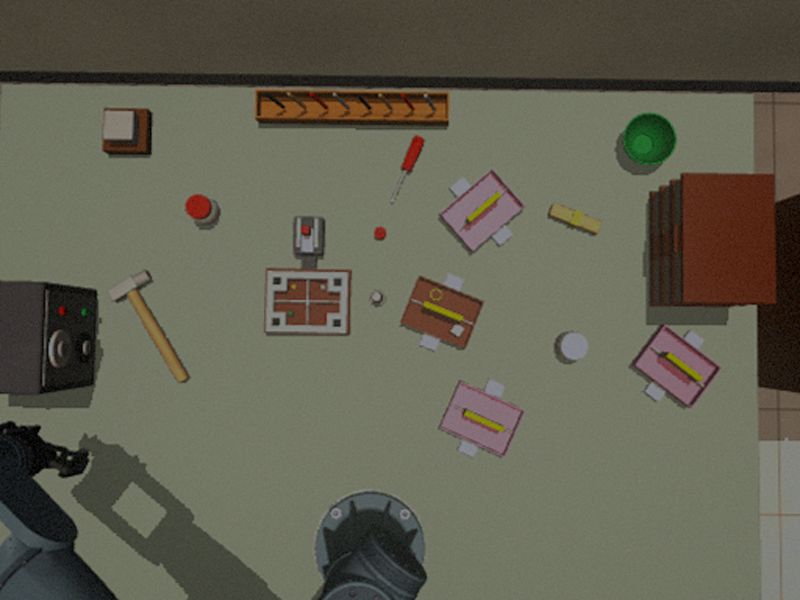

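View pics/side0b.png

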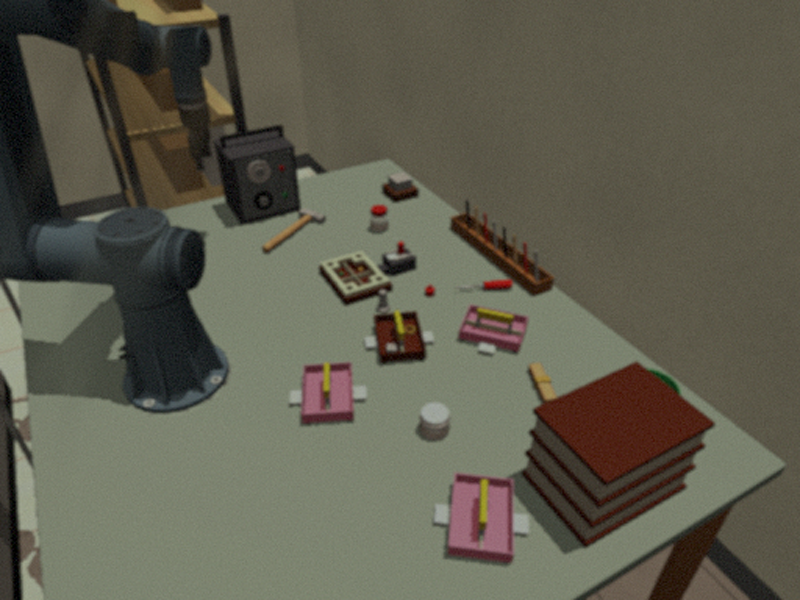

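The top view shows the brown tray at about (442,312) and the module at (308,301), both in the 800 px picture. The catch is on the module's far (+x) side. Three pink look-alikes and the bystanders are around them. Next I enlarge that area.

```bash
python3 - <<'E'
import cv2, numpy as np
a=np.load("pics/top0.npy")[132:232,164:317]
a=cv2.convertScaleAbs(a,alpha=1.5)
cv2.imwrite("pics/crop0.png",cv2.resize(a,None,fx=5.2,fy=5.2,interpolation=cv2.INTER_CUBIC))
E
```

```text
(no output)
```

View pics/crop0.png

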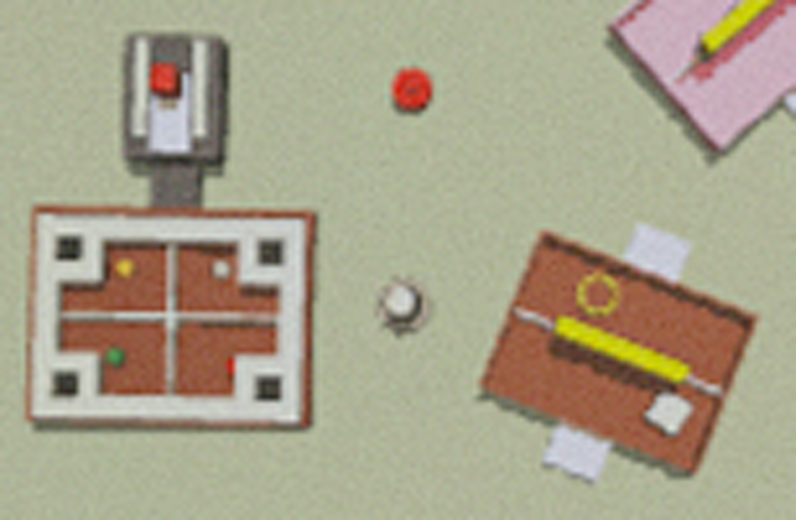

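```bash
cat > h.py <<'E'
import numpy as np, cv2
from bench import ctrl
from scipy.spatial.transform import Rotation as R
def T(o):
    q=o["eef_rot"];M=np.eye(4);M[:3,:3]=R.from_quat([q[1],q[2],q[3],q[0]]).as_matrix();M[:3,3]=o["eef_pos"];return M
def px2w(n,uv,z,M=None):
    p=ctrl.camera_params(n);f=192/np.tan(np.radians(p["vertical_fov"])/2)
    C=p["cam_to_world"] if n!="wrist" else M@p["hand_eye"]
    uv=np.atleast_2d(np.array(uv,float))
    d=np.c_[(uv[:,0]-p["cx"])/f,(uv[:,1]-p["cy"])/f,np.ones(len(uv))]@C[:3,:3].T
    t=(np.atleast_1d(z)-C[2,3])/d[:,2]
    return C[:3,3]+d*t[:,None]
def proj(n,P,M=None):
    p=ctrl.camera_params(n);f=192/np.tan(np.radians(p["vertical_fov"])/2)
    C=p["cam_to_world"] if n!="wrist" else M@p["hand_eye"]
    c=(np.atleast_2d(P)-C[:3,3])@C[:3,:3]
    return c[:,:2]/c[:,2:]*f+[p["cx"],p["cy"]]
def move(M,pos,yaw):
    "shift+turn in tool axes to reach TCP pos, with pointing-down yaw (direction of tool x in world)"
    c,s=np.cos(yaw),np.sin(yaw)
    G=np.array([[c,s,0],[s,-c,0],[0,0,-1]])
    return np.round(np.r_[M[:3,:3].T@(np.array(pos)-M[:3,3]),R.from_matrix(M[:3,:3].T@G).as_rotvec()],4)
E
python3 - <<'E'
from h import *
f=lambda L:(np.array(L,float)+.5)/5.2-.5+[164,132]
s=px2w("top",f([(68,247),(271,251),(65,384),(268,388)]),.033)
print(s,"frame c",s.mean(0)); 
d=(s[0]-s[2]+s[1]-s[3])[:2];e=(s[0]-s[1]+s[2]-s[3])[:2];print("mod yaw",np.arctan2(d[1],d[0]),np.arctan2(-e[0],e[1]),np.linalg.norm(d)/2,np.linalg.norm(e)/2)
h=px2w("top",f([(557,328),(690,374)]),.066);print("handle",h,h.mean(0),np.linalg.norm(h[0]-h[1]));v=h[0]-h[1];print("tray yaw",np.arctan2(-v[0],v[1]))
t=px2w("top",f([(665,240),(575,465)]),.012);print("tabs",t,t.mean(0))
k=px2w("top",f([(165,77)]),.080);print("knob",k)
b=px2w("top",f([(33,207),(316,213),(26,424),(308,430)]),.034);print(b.mean(0))
M=T(ctrl.get_obs());print("toolx",M[:3,0],M[:3,1])
E
```

```text
[[0.54114061 0.19572088 0.033     ]
 [0.54019741 0.07120886 0.033     ]
 [0.457156   0.19566624 0.033     ]
 [0.45620906 0.07156154 0.033     ]] frame c [0.49867577 0.13353938 0.033     ]
mod yaw -0.0017743096381761677 -0.007602493197130269 0.08398661319698353 0.12431195481645489
handle [[ 0.49365792 -0.10394024  0.066     ]
 [ 0.46711342 -0.18370808  0.066     ]] [ 0.48038567 -0.14382416  0.066     ] 0.0840685351749282
tray yaw -0.32124520772506127
tabs [[ 0.55161435 -0.17188781  0.012     ]
 [ 0.41115683 -0.11728369  0.012     ]] [ 0.48138559 -0.14458575  0.012     ]
knob [[0.63980379 0.1314147  0.08      ]]
[0.49814256 0.13169615 0.034     ]
toolx [-9.06950007e-01  4.21238185e-01  2.77693285e-04] [ 0.42123752  0.90694942 -0.00130241]
```

```bash
python3 - <<'E'
from h import *
M=T(ctrl.get_obs());print(move(M,(.4987,.1335,.30),1.5658))
E
```

```text
[-3.962e-01 -2.435e-01  3.400e-03 -1.300e-03  5.000e-04  1.141e+00]
```

>>> {"op": "carry_out", "data": {
  "steps": [-0.1,-0.061,0,0,0,0.285,1,-0.2,-0.122,0.0017,0,0,0.57,1,-0.3,-0.183,0.0025,0,0,0.855,1,-0.396,-0.2435,0.0034,-0.0013,0.0005,1.141,1,-0.396,-0.2435,0.0034,-0.0013,0.0005,1.141,1,-0.396,-0.2435,0.0034,-0.0013,0.0005,1.141,1,-0.396,-0.2435,0.0034,-0.0013,0.0005,1.141,1,-0.396,-0.2435,0.0034,-0.0013,0.0005,1.141,1,-0.396,-0.2435,0.0034,-0.0013,0.0005,1.141,1,-0.396,-0.2435,0.0034,-0.0013,0.0005,1.141,1,-0.396,-0.2435,0.0034,-0.0013,0.0005,1.141,1,-0.396,-0.2435,0.0034,-0.0013,0.0005,1.141,1,-0.396,-0.2435,0.0034,-0.0013,0.0005,1.141,1,-0.396,-0.2435,0.0034,-0.0013,0.0005,1.141,1]
}}

```text
time_s: 1.55
eef_pos: [0.4981, 0.1352, 0.3005]
eef_rot: [-0.0, 0.708, 0.706, 0.001]
wrist_force: [0.1, 0.1, -0.9]
opening: 1.001
grasp_force: 0.0
```

```bash
python3 - <<'E'
from h import *
o=ctrl.get_obs();M=T(o);np.save("Mmod.npy",M);im=ctrl.camera("wrist")[:,:,::-1];np.save("pics/wmod.npy",im)
print(o["time_s"],o["eef_pos"],abs(o["dq"]).max())
cv2.imwrite("pics/wmod.png",cv2.convertScaleAbs(cv2.resize(im,(800,600),interpolation=cv2.INTER_CUBIC),alpha=1.4))
print(move(M,(.4804,-.1438,.30),1.23))
E
```

```text
1.55 [0.49805623 0.13521897 0.30047933] 0.002262615931113847
[-2.791e-01 -1.690e-02  1.000e-04  4.000e-04 -1.400e-03  3.380e-01]
```

View pics/wmod.png

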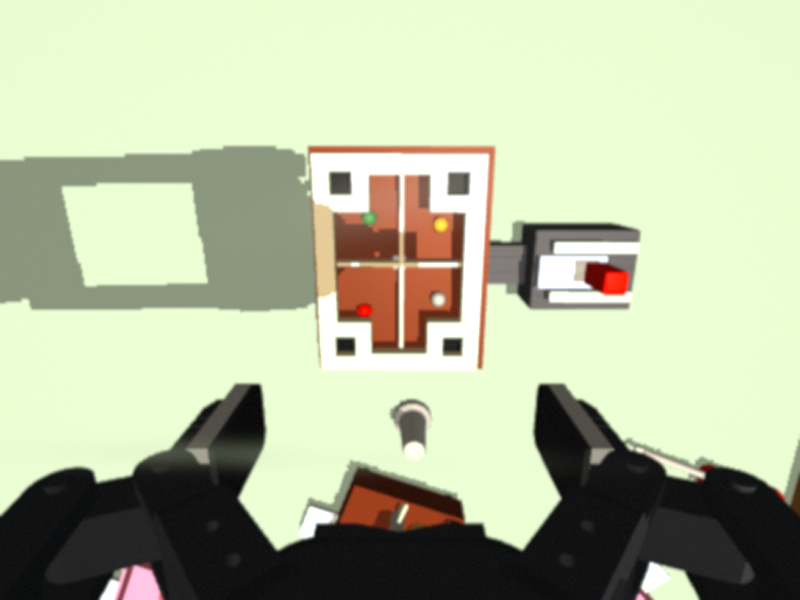

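The wrist view shows the frame squarely. The sockets are near (340,183), (458,183), (345,346) and (452,346), and the knob is at (610,281). Next I move over the tray for the same view.

>>> {"op": "carry_out", "data": {
  "steps": [-0.05,-0.003,0,0,0,0.06,1,-0.1,-0.006,0,0,0,0.12,1,-0.15,-0.009,0,0,0,0.18,1,-0.2,-0.012,0,0,0,0.24,1,-0.25,-0.015,0,0,0,0.3,1,-0.279,-0.0169,0,0,-0.0014,0.338,1,-0.279,-0.0169,0,0,-0.0014,0.338,1,-0.279,-0.0169,0,0,-0.0014,0.338,1,-0.279,-0.0169,0,0,-0.0014,0.338,1,-0.279,-0.0169,0,0,-0.0014,0.338,1,-0.279,-0.0169,0,0,-0.0014,0.338,1]
}}

```text
time_s: 2.7
eef_pos: [0.4807, -0.1438, 0.3002]
eef_rot: [0.0, 0.817, 0.577, 0.0]
wrist_force: [0.1, -0.4, -0.2]
opening: 1.003
grasp_force: 0.0
```

```bash
python3 - <<'E'
from h import *
o=ctrl.get_obs();M=T(o);np.save("Mtray.npy",M);im=ctrl.camera("wrist")[:,:,::-1];np.save("pics/wtray.npy",im)
print(o["time_s"],o["eef_pos"],abs(o["dq"]).max())
cv2.imwrite("pics/wtray.png",cv2.convertScaleAbs(cv2.resize(im[60:300,100:420],(800,600),interpolation=cv2.INTER_CUBIC),alpha=1.3))
# sockets
g=np.load("pics/wmod.npy").astype(int).sum(2); Mm=np.load("Mmod.npy")
P=[]
for u,v in [(340,183),(458,183),(345,346),(452,346)]:
    u=int(u/1.5625);v=int(v/1.5625);w=g[v-11:v+12,u-11:u+12]; 
    n,l,st,c=cv2.connectedComponentsWithStats((w<200).astype(np.uint8)); i=l[11,11]
    print(st[i],c[i]); P.append(c[i]+[u-11,v-11])
s=px2w("wrist",P,.034,Mm);print(s,s.mean(0))
k=px2w("wrist",[(612/1.5625,282/1.5625)],.08,Mm);print("knob",k)
E
```

```text
2.7 [ 0.48069527 -0.14384718  0.30024295] 0.006514896747427484
[  6   5  12  12 141] [11.38297872 10.46808511]
[  0   0  23  23 502] [10.77290837 11.01792829]
[ 7  7 11  9 97] [11.89690722 11.        ]
[ 6  7 11  9 97] [11. 11.]
[[0.45929994 0.19781191 0.034     ]
 [0.54294024 0.19703095 0.034     ]
 [0.45876825 0.07355468 0.034     ]
 [0.54252355 0.07330989 0.034     ]] [0.50088299 0.13542686 0.034     ]
knob [[0.64026155 0.13562891 0.08      ]]
```

View pics/wtray.png

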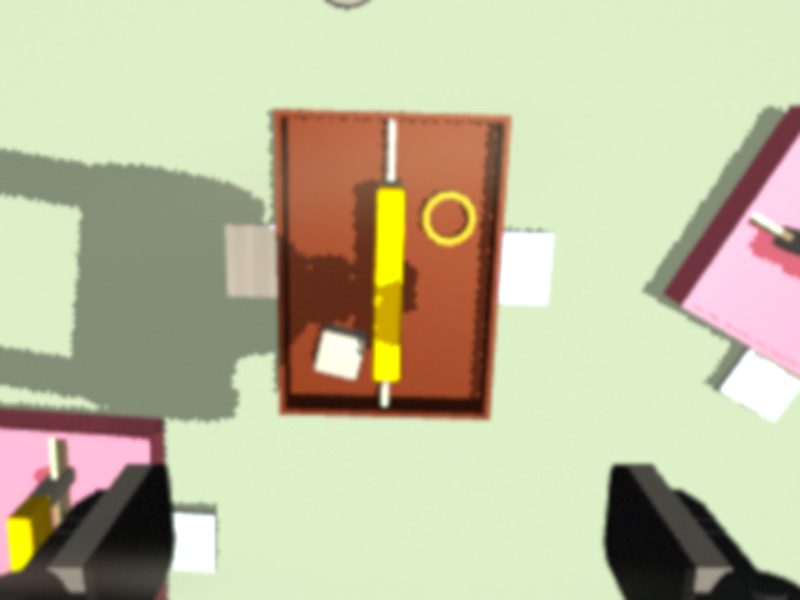

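The tray fills the view. The handle top runs from (391,188) to (386,381), the rim corners are (276,111), (511,117), (281,414) and (489,418), and the ring and block lie clear of the handle. Next I fit the frame and tray positions with the same camera.

```bash
python3 - <<'E'
from h import *
from scipy.optimize import least_squares
def blobs(img,pts,thr,r):
    g=img.astype(int).sum(2);P=[]
    for u,v in pts:
        u=int(u);v=int(v);w=g[v-r:v+r+1,u-r:u+r+1]
        m=w<thr; wt=np.clip((thr-w)/thr,0,None)
        n,l,st,c=cv2.connectedComponentsWithStats(m.astype(np.uint8));i=l[r,r];P.append(c[i]+[u-r,v-r]);print(st[i],end=" ")
    return np.array(P)
L=np.array([(-42,62),(42,62),(-42,-62),(42,-62)])/1e3
sq=np.array([(-8,-8),(8,-8),(8,8),(-8,8)])/1e3
def fit(n,P,M=None,x0=(.5,.134,0)):
    def model(p):
        Rm=np.array([[np.cos(p[2]),-np.sin(p[2])],[np.sin(p[2]),np.cos(p[2])]]);out=[]
        for l in L:
            w=(l+sq)@Rm.T+p[:2]
            a=proj(n,np.c_[w,[.034]*4],M);b=proj(n,np.c_[w,[.024]*4],M)
            o=a.mean(0)
            ar,I=cv2.intersectConvexConvex(((a-o)*100).astype(np.float32),((b-o)*100).astype(np.float32))
            m=cv2.moments(I);out.append(np.array([m["m10"],m["m01"]])/m["m00"]/100+o)
        return np.array(out)
    r=least_squares(lambda p:(model(p)-P).ravel(),x0,diff_step=1e-3);print(n,r.x,np.round(r.fun,2))
P=blobs(np.load("pics/wmod.npy"),[(217,117),(293,117),(220,221),(289,221)],170,9)
fit("wrist",P,np.load("Mmod.npy"))
f=lambda Q:(np.array(Q,float)+.5)/5.2-.5+[164,132]
fit("top",f([(68,247),(271,251),(65,384),(268,388)])[[2,0,3,1]])
M=np.load("Mtray.npy")
f=lambda Q:(np.array(Q,float)+.5)/2.5-.5+[100,60]
h=px2w("wrist",f([(391.5,188),(386,381)]),.066,M);v=h[0]-h[1];print("handle",h.mean(0),np.linalg.norm(v),np.arctan2(-v[0],v[1]))
c=px2w("wrist",f([(276,111),(511,117),(281,414),(489,418)]),.034,M);print("rim",c.mean(0))
v=c[0]+c[1]-c[2]-c[3];d=c[1]+c[3]-c[0]-c[2];print(np.arctan2(-v[0],v[1]),np.arctan2(d[1],d[0]),np.linalg.norm(v)/2,np.linalg.norm(d)/2)
t=px2w("wrist",f([(227,261),(552.5,268)]),.012,M);v=t[1]-t[0];print("tab",t.mean(0),np.linalg.norm(v),np.arctan2(v[1],v[0]))
E
```

```text
[  4   3  11  12 109] [  0   0  19  19 357] [ 5  5 11  9 85] [ 4  5 11  9 87] wrist [ 0.50078362  0.13449637 -0.00535374] [ 0.97  0.84 -0.68  0.36  0.42 -0.56 -0.74 -1.02]
top [ 0.49888487  0.13414214 -0.00574881] [ 0.02  0.    0.19  0.07 -0.12 -0.07 -0.08 -0.  ]
handle [ 0.48454307 -0.14190765  0.066     ] 0.08376712810135162 -0.3682447116669601
rim [ 0.48463251 -0.14247719  0.034     ]
-0.3680215726651517 -0.3632270170019899 0.14288445705418606 0.10297963191587467
tab [ 0.48517383 -0.1424295   0.012     ] 0.1611777830333102 -0.3624181816419002
```

```bash
python3 - <<'E'
from h import *
M=T(ctrl.get_obs());print(move(M,(.4843,-.142,.110),1.205))
g=np.load("pics/wmod.npy").astype(int).sum(2);print(g[108:128,283:304:1])
E
```

```text
[3.200e-03 2.600e-03 1.903e-01 7.000e-04 1.000e-04 2.460e-02]
[[625 623 622 619 611 607 607 609 608 608 609 608 609 608 608 608 608 612
  615 622 623]
 [622 622 613 588 546 532 533 533 532 534 532 534 532 534 533 531 531 545
  575 613 626]
 [621 619 596 523 420 385 385 384 382 382 381 382 382 380 378 376 381 431
  525 602 624]
 [621 616 581 476 318 253 247 247 248 249 248 249 248 239 230 225 253 364
  513 601 625]
 [620 614 578 467 295 215 211 209 209 210 208 209 206 197 173 171 217 360
  519 604 623]
 [618 614 577 465 296 214 211 210 210 208 210 210 205 195 168 166 218 361
  524 604 622]
 [618 614 577 465 294 217 212 211 212 212 212 210 210 196 175 168 220 362
  523 607 621]
 [618 612 577 467 297 218 215 213 212 213 211 212 211 199 175 169 223 365
  524 605 620]
 [617 612 576 465 297 219 217 216 214 214 216 213 212 200 179 174 226 371
  530 608 622]
 [616 611 572 456 293 221 216 215 217 215 213 215 213 200 176 175 236 392
  557 613 622]
 [617 609 564 433 278 221 215 216 215 214 216 215 214 201 178 177 240 409
  572 619 620]
 [614 608 555 412 267 221 218 217 218 216 216 215 214 202 179 178 239 410
  575 619 621]
 [615 607 554 409 267 222 217 219 218 216 215 215 214 201 179 178 242 411
  576 617 622]
 [613 607 553 407 266 221 217 217 216 216 213 215 213 201 177 177 245 416
  578 619 621]
 [614 607 550 404 260 216 214 213 211 210 210 210 207 196 176 184 261 427
  579 619 622]
 [616 607 549 397 261 221 220 219 218 219 217 217 214 208 202 214 289 442
  583 619 622]
 [614 606 557 444 360 342 340 341 340 340 340 340 338 338 337 345 390 490
  591 619 621]
 [614 610 590 546 520 516 516 517 515 516 516 516 516 517 517 522 535 569
  609 619 622]
 [613 613 610 602 598 598 599 601 600 600 601 602 602 604 603 603 607 612
  619 622 622]
 [615 614 615 615 615 616 617 617 617 618 619 619 619 619 620 621 620 620
  620 622 624]]
```

>>> {"op": "carry_out", "data": {
  "steps": [0.003,0.0026,0.04,0,0,0.0246,0.6,0.003,0.0026,0.08,0,0,0.0246,0.6,0.003,0.0026,0.11,0,0,0.0246,0.6,0.003,0.0026,0.13,0,0,0.0246,0.6,0.003,0.0026,0.15,0,0,0.0246,0.6,0.003,0.0026,0.17,0,0,0.0246,0.6,0.003,0.0026,0.19,0,0,0.0246,0.6,0.003,0.0026,0.19,0,0,0.0246,0.6,0.003,0.0026,0.19,0,0,0.0246,0.4,0.003,0.0026,0.19,0,0,0.0246,0.3,0.003,0.0026,0.19,0,0,0.0246,0.2,0.003,0.0026,0.19,0,0,0.0246,0,0.003,0.0026,0.19,0,0,0.0246,0,0.003,0.0026,0.19,0,0,0.0246,0,0.003,0.0026,0.19,0,0,0.0246,0,0.003,0.0026,0.19,0,0,0.0246,0]
}}

```text
time_s: 4.35
eef_pos: [0.4844, -0.1433, 0.1113]
eef_rot: [0.001, 0.824, 0.566, 0.0]
wrist_force: [-2.8, 1.2, 7.2]
opening: 0.13
grasp_force: 59.6
```

```bash
python3 - <<'E'
from h import *
o=ctrl.get_obs();print({k:np.round(o[k],3) for k in("time_s","eef_pos","wrist_force","torque","opening","grasp_force")})
from scipy.optimize import least_squares
def blobs(img,pts,r=10):
    g=img.astype(int).sum(2);P=[]
    for u,v in pts:
        w=g[v-r:v+r+1,u-r:u+r+1];n,l,st,c=cv2.connectedComponentsWithStats((w<(400 if w.max()>500 else 300)).astype(np.uint8));i=l[r,r];P.append(c[i]+[u-r,v-r]);print(st[i],end=" ")
    return np.array(P)
P=blobs(np.load("pics/wmod.npy"),[(217,117),(293,117),(220,221),(289,221)])
s=px2w("wrist",P,.033,np.load("Mmod.npy"));print(s,s.mean(0))
M=T(o);print("tool offset of measured tray centre",M[:3,:3].T@(np.array([.4846,-.1422,.066])-M[:3,3]))
print("lift/approach world yaw",np.arctan2(M[1,0],M[0,0]))
E
```

```text
{'time_s': np.float64(4.35), 'eef_pos': array([ 0.484, -0.143,  0.111]), 'wrist_force': array([-2.796,  1.208,  7.174]), 'torque': array([ 0.213,  0.542, -0.015]), 'opening': np.float64(0.13), 'grasp_force': np.float64(59.558)}
[  4   3  14  15 207] [  3   3  15  15 202] [  5   5  13  12 151] [  4   5  13  12 153] [[0.45926379 0.19732427 0.033     ]
 [0.54359216 0.19713775 0.033     ]
 [0.45861491 0.07262444 0.033     ]
 [0.54272555 0.0723778  0.033     ]] [0.5010491  0.13486607 0.033     ]
tool offset of measured tray centre [ 0.00107472 -0.00022714  0.04529452]
lift/approach world yaw 1.203347476633365
```

```bash
python3 - <<'E'
from h import *
M=T(ctrl.get_obs());print(move(M,(.4844,-.143,.26),1.2033));print(move(M,(.501,.1335,.26),1.565));print(move(M,(.501,.1335,.20),1.565))
E
```

```text
[ 0.0002  0.0002 -0.1487  0.0015  0.0002  0.    ]
[ 0.2642 -0.0837 -0.1489  0.0015  0.0005 -0.3617]
[ 0.2642 -0.0838 -0.0889  0.0015  0.0005 -0.3617]
```

>>> {"op": "carry_out", "data": {
  "steps": [0,0,-0.004,0,0,0,0,0,0,-0.012,0,0,0,0,0,0,-0.024,0,0,0,0,0,0,-0.04,0,0,0,0,0,0,-0.058,0,0,0,0,0,0,-0.076,0,0,0,0,0,0,-0.094,0,0,0,0,0,0,-0.112,0,0,0,0,0,0,-0.128,0,0,0,0,0,0,-0.14,0,0,0,0,0,0,-0.148,0,0,0,0,0,0,-0.15,0,0,0,0,0,0,-0.15,0,0,0,0,0,0,-0.15,0,0,0,0]
}}

```text
time_s: 5.75
eef_pos: [0.4836, -0.1429, 0.2593]
eef_rot: [-0.0, 0.824, 0.566, -0.0]
wrist_force: [0.8, -0.5, -4.0]
opening: 0.125
grasp_force: 58.6
```

```bash
python3 - <<'E'
from h import *
M=T(ctrl.get_obs());print(M[:3,3],M[:3,2]);print(move(M,(.501,.1335,.26),1.565))
E
```

```text
[ 0.48355576 -0.14287445  0.25934748] [-7.88305387e-04  4.83180247e-04 -9.99999573e-01]
[ 2.642e-01 -8.310e-02 -5.000e-04 -9.000e-04 -3.000e-04 -3.618e-01]
```

>>> {"op": "carry_out", "data": {
  "steps": [0.004,-0.001,0,0,0,-0.006,0,0.013,-0.004,0,0,0,-0.018,0,0.028,-0.009,0,0,0,-0.038,0,0.048,-0.015,0,0,0,-0.066,0,0.07,-0.022,0,0,0,-0.096,0,0.093,-0.029,0,0,0,-0.127,0,0.116,-0.036,0,0,0,-0.159,0,0.139,-0.044,0,0,0,-0.19,0,0.162,-0.051,0,0,0,-0.222,0,0.185,-0.058,0,0,0,-0.253,0,0.207,-0.065,0,0,0,-0.283,0,0.227,-0.071,0,0,0,-0.311,0,0.243,-0.076,0,0,0,-0.333,0,0.255,-0.08,0,0,0,-0.349,0,0.262,-0.082,0,0,0,-0.358,0,0.2642,-0.0831,0,0,0,-0.3618,0,0.2642,-0.0831,0,0,0,-0.3618,0,0.2642,-0.0831,0,0,0,-0.3618,0,0.2642,-0.0831,0,0,0,-0.3618,0]
}}

```text
time_s: 7.65
eef_pos: [0.5014, 0.1327, 0.2601]
eef_rot: [0.0, 0.71, 0.705, 0.0]
wrist_force: [0.1, 0.2, -4.2]
opening: 0.129
grasp_force: 58.6
```

```bash
python3 - <<'E'
from h import *
o=ctrl.get_obs();M=T(o);np.save("Mh.npy",M);w=ctrl.camera("wrist")[:,:,::-1];np.save("pics/wh.npy",w);t=ctrl.camera("top")[:,:,::-1];np.save("pics/th.npy",t)
print({k:np.round(o[k],4) for k in("time_s","eef_pos","eef_rot","wrist_force","opening")},M[:3,2],np.arctan2(M[1,0],M[0,0]))
a=cv2.convertScaleAbs(cv2.resize(w[:,110:400],(400,530),interpolation=cv2.INTER_CUBIC),alpha=1.3)
b=cv2.convertScaleAbs(cv2.resize(t[120:253,150:250],(400,532),interpolation=cv2.INTER_CUBIC),alpha=1.5)[:530]
cv2.imwrite("pics/hov.png",np.hstack([a,b]))
E
```

```text
{'time_s': np.float64(7.65), 'eef_pos': array([0.5014, 0.1327, 0.2601]), 'eef_rot': array([3.000e-04, 7.095e-01, 7.047e-01, 0.000e+00]), 'wrist_force': array([ 0.1226,  0.2246, -4.2057]), 'opening': np.float64(0.129)} [ 4.92918826e-04 -4.89052934e-04 -9.99999759e-01] 1.5639783111841021
```

View pics/hov.png

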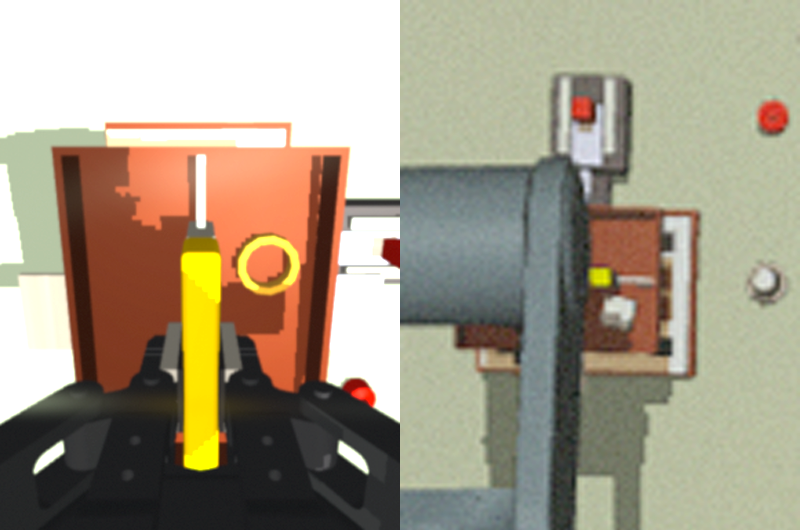

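The left half is the wrist view: tray in hand and level, ring in place, rim corners at (53,148) and (349,148). The right half is the top view: the block is in place and the tray hovers over the module.

```bash
python3 - <<'E'
from h import *
M=np.load("Mh.npy");s=400/290
f=lambda Q:(np.array(Q,float)+.5)/[s,530/384]-.5+[110,0]
c=px2w("wrist",f([(53,148),(349,148)]),M[2,3]-.077,M);print(c,[(M[:3,:3].T@(p-M[:3,3])).round(4) for p in c])
c=px2w("wrist",f([(109,127),(287,127)]),.034,M);print("frame +y edge?",c)
f=lambda Q:(np.array(Q,float)+.5-[400,0])/4-.5+[150,120]
c=px2w("top",f([(660,210),(660,352)]),.26-.077,None);print("tray rim -y corners",c)
c=px2w("top",f([(692,214),(690,374)]),.034,None);print("frame -y corners",c)
M=T(ctrl.get_obs());print(move(M,(.501,.1335,.16),1.565))
E
```

```text
[[0.45280783 0.2044989  0.18309274]
 [0.55628021 0.2038554  0.18309274]] [array([ 0.0715, -0.0491,  0.0769]), array([0.0716, 0.0543, 0.077 ])]
frame +y edge? [[0.44136269 0.21813965 0.034     ]
 [0.56447087 0.21738328 0.034     ]]
tray rim -y corners [[0.55116666 0.05961859 0.183     ]
 [0.44992586 0.05781937 0.183     ]]
frame -y corners [[0.56194757 0.04944046 0.034     ]
 [0.43453385 0.0488897  0.034     ]]
[ 0.0007 -0.0005  0.1001  0.0006  0.0004 -0.001 ]
```

>>> {"op": "carry_out", "data": {
  "steps": [0.0005,-0.0005,0.01,0.0006,0,0,0,0.001,-0.001,0.03,0.0006,0,0,0,0.001,-0.0015,0.05,0.0006,0,0,0,0.001,-0.002,0.07,0.0006,0,0,0,0.001,-0.0025,0.085,0.0006,0,0,0,0.001,-0.0025,0.097,0.0006,0,0,0,0.001,-0.0025,0.105,0.0006,0,0,0,0.001,-0.0025,0.105,0.0006,0,0,0,0.001,-0.0025,0.105,0.0006,0,0,0,0.001,-0.0025,0.105,0.0006,0,0,0]
}}

```text
time_s: 8.75
eef_pos: [0.4996, 0.1343, 0.1559]
eef_rot: [0.001, 0.709, 0.705, 0.0]
wrist_force: [0.2, 0.1, -4.2]
opening: 0.13
grasp_force: 58.7
```

```bash
python3 - <<'E'
from h import *
o=ctrl.get_obs();M=T(o);np.save("Mh2.npy",M);w=ctrl.camera("wrist")[:,:,::-1];np.save("pics/wh2.npy",w);t=ctrl.camera("top")[:,:,::-1];np.save("pics/th2.npy",t);s=ctrl.camera("side")[:,:,::-1];np.save("pics/sh2.npy",s)
print({k:np.round(o[k],4) for k in("time_s","eef_pos","eef_rot","wrist_force","opening")},M[:3,2],np.arctan2(M[1,0],M[0,0]))
a=cv2.resize(w[80:300,128:388],(390,330),interpolation=cv2.INTER_CUBIC)
b=cv2.convertScaleAbs(cv2.resize(t[160:225,165:245],(400,325),interpolation=cv2.INTER_CUBIC),alpha=1.5)
c=cv2.convertScaleAbs(cv2.resize(s[135:200,195:275],(320,260),interpolation=cv2.INTER_CUBIC),alpha=1.5)
I=np.zeros((600,800,3),np.uint8);I[:330,:390]=a;I[:325,400:]=b;I[335:595,:320]=c
cv2.imwrite("pics/hov2.png",I)
E
```

```text
{'time_s': np.float64(8.75), 'eef_pos': array([0.4996, 0.1343, 0.1559]), 'eef_rot': array([7.000e-04, 7.092e-01, 7.051e-01, 5.000e-04]), 'wrist_force': array([ 0.1622,  0.1073, -4.247 ]), 'opening': np.float64(0.1304)} [ 1.62395126e-03 -2.42160387e-04 -9.99998652e-01] 1.5649881239754817
```

View pics/hov2.png

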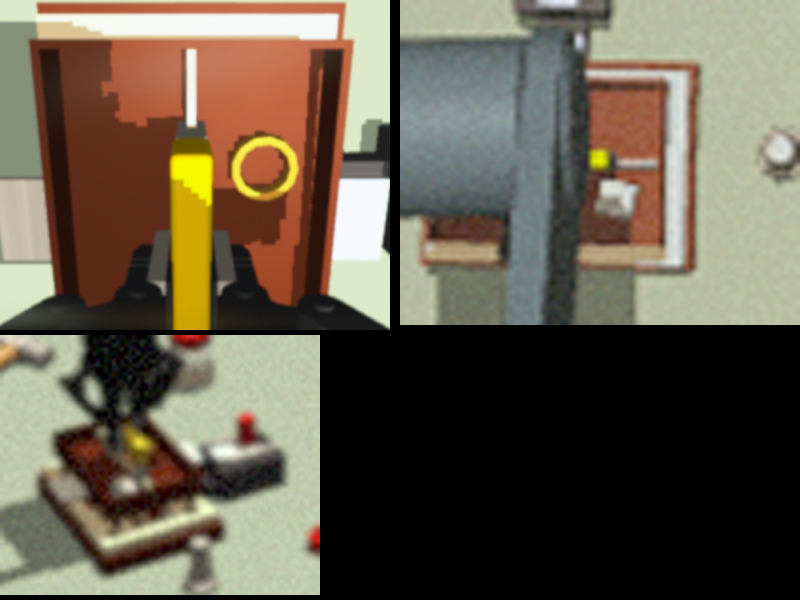

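The wrist view (upper left) shows the tray's +y rim at row 41 with the cream frame behind it. The top view (upper right) shows the tray's -y rim at about x 667 and the frame's edge at about 691. I read the edge profiles numerically.

```bash
python3 - <<'E'
import numpy as np
w=np.load("pics/wh2.npy").astype(int);t=np.load("pics/th2.npy").astype(int)
p=lambda n,a:print(n,' '.join(f"{r}/{b}" for b,g,r in a.round().astype(int)))
print("wrist R/B");
p("row94 146..160",w[93:96,146:162].mean(0)); p("row94 346..364",w[93:96,346:366].mean(0))
p("row112 142..156",w[111:114,142:158].mean(0)); p("row112 354..368",w[111:114,354:370].mean(0))
p("col 240 rows 78..112",w[78:112,236:244].mean(1)); p("col200",w[78:112,196:204].mean(1)); p("col 310",w[78:112,306:314].mean(1))
print("top")
p("row 186-190 cols 208..228",t[185:189,212:228].mean(0)); 
p("row 196-205 cols",t[194:204,212:228].mean(0))
p("col 206-214 rows 168..182",t[170:182,207:213].mean(1)); p("col 204-213 rows 202..218",t[202:218,206:211].mean(1))
p("col 220-222 rows 168..180",t[168:182,220:222].mean(1)); p("col 220 rows 205..218",t[206:218,220:222].mean(1))
E
```

```text
wrist R/B
row94 146..160 178/161 177/161 178/161 178/160 180/162 191/169 214/183 230/192 233/195 233/195 233/195 233/196 233/195 233/196 233/196 233/196
row94 346..364 246/247 246/247 245/247 246/247 246/247 245/245 238/231 219/158 198/89 193/73 196/89 206/138 219/188 221/201 222/202 222/202 222/202 222/202 222/202 222/202
row112 142..156 133/121 133/120 133/121 133/120 131/117 123/100 106/58 100/31 99/29 99/29 99/31 94/28 83/25 75/22 74/22 74/22
row112 354..368 138/55 139/55 148/57 169/64 188/70 193/72 193/72 193/73 196/89 206/138 219/188 222/201 222/202 222/202 221/202 222/202
col 240 rows 78..112 222/202 222/202 219/191 207/149 194/97 189/70 188/66 188/66 188/66 189/69 200/110 227/190 241/235 245/245 246/246 246/246 246/246 246/245 246/246 246/245 246/245 246/245 246/245 245/245 243/240 234/209 223/162 215/134 201/104 192/79 190/74 190/74 190/75 190/76
col200 222/202 222/201 219/191 203/147 186/91 179/61 177/56 177/56 178/56 178/58 190/101 224/180 241/229 245/240 246/242 246/242 246/242 246/242 246/242 246/242 246/242 246/241 246/241 245/240 243/232 233/198 222/157 204/128 163/90 
[... 366 characters left out ...]
/43 77/33 96/92 133/133 142/141 144/145 116/97 86/34 95/71 117/102 123/108 121/105
row 196-205 cols 97/48 102/41 106/45 105/43 106/40 73/32 120/122 143/142 141/142 125/124 109/75 79/32 106/92 125/110 124/108 122/107
col 206-214 rows 168..182 124/109 123/110 112/69 96/50 134/133 128/102 85/43 61/34 97/42 107/45 106/44 106/43
col 204-213 rows 202..218 97/84 71/52 61/31 61/30 60/31 62/30 58/30 112/75 121/84 123/84 111/72 79/45 73/60 75/66 76/67 78/67
col 220-222 rows 168..180 124/110 124/109 124/110 126/113 116/78 94/40 128/126 142/142 142/143 140/140 142/143 140/142 144/144 140/140
col 220 rows 205..218 131/128 130/130 129/125 130/126 130/128 128/124 128/127 88/72 68/58 115/100 122/109 122/106
```

```bash
python3 - <<'E'
from h import *
M=np.load("Mh2.npy");zr=M[2,3]-.111+.034
a=px2w("wrist",[(147.6,112),(363.0,112),(240,104.05),(310,104.05)],zr,M);b=px2w("wrist",[(151.9,94),(353.3,94),(240,88.55),(310,88.55)],.034,M)
print(a.round(4),b.round(4),sep="\n")
print("wrist: tray xc",a[:2,0].mean(),np.diff(a[:2,0]),"frame",b[:2,0].mean(),np.diff(b[:2,0]),"tray yc",a[2:,1]-.072,"frame yc",b[2:,1]-.082)
a=px2w("top",[(210,175.15),(208,208.67),(216.9,188)],zr);b=px2w("top",[(220.5,173.66),(220.5,211.9),(222.07,188)],.034)
print("top: tray xc",a[:2,0].mean(),a[0,0]-a[1,0],"frame",b[:2,0].mean(),b[0,0]-b[1,0],"tray yc",a[2,1]+.072,"frame yc",b[2,1]+.082)
E
```

```text
[[0.4504 0.2038 0.0789]
 [0.5548 0.2032 0.0789]
 [0.4952 0.2072 0.0789]
 [0.5289 0.2071 0.0789]]
[[0.4386 0.2138 0.034 ]
 [0.5636 0.2132 0.034 ]
 [0.4933 0.2167 0.034 ]
 [0.5365 0.2165 0.034 ]]
wrist: tray xc 0.5025960822245119 [0.10435174] frame 0.5010985896828115 [0.12505343] tray yc [0.1352411  0.13506651] frame yc [0.13473683 0.13451812]
top: tray xc 0.49943350540964215 0.1034649781224633 frame 0.49925350721262385 0.12179808247593099 tray yc 0.13448298147868232 frame yc 0.1324098532306276
```

>>> {"op": "carry_out", "data": {
  "steps": [-0.0005,-0.0012,0,0,-0.0008,0,0,-0.0005,-0.0012,0.003,0,-0.0008,0,0,-0.0005,-0.0012,0.006,0,-0.0008,0,0,-0.0005,-0.0012,0.008,0,-0.0008,0,0,-0.0005,-0.0012,0.0095,0,-0.0008,0,0,-0.0005,-0.0012,0.0095,0,-0.0008,0,0,-0.0005,-0.0012,0.0095,0,-0.0008,0,0,-0.0005,-0.0012,0.0095,0,-0.0008,0,0]
}}

```text
time_s: 9.7
eef_pos: [0.4978, 0.1338, 0.1457]
eef_rot: [0.0, 0.709, 0.705, -0.0]
wrist_force: [-1.0, 1.3, -3.6]
opening: 0.131
grasp_force: 58.7
```

```bash
python3 - <<'E'
from h import *
o=ctrl.get_obs();M=T(o);np.save("Mh3.npy",M);w=ctrl.camera("wrist")[:,:,::-1];np.save("pics/wh3.npy",w)
print({k:np.round(o[k],4) for k in("time_s","eef_pos","wrist_force","torque")},M[:3,2])
w=w.astype(int);p=lambda n,a:print(n,' '.join(f"{r}/{b}" for b,g,r in a.round().astype(int)))
p("row96 from 140",w[95:98,136:156].mean(0));p("row96 from 340",w[95:98,346:366].mean(0))
p("row115 from 140",w[114:117,138:156].mean(0));p("row 115 from 350",w[114:117,352:372].mean(0))
p("col240 from 76",w[76:112,236:244].mean(1));p("col310 from 76",w[76:112,306:314].mean(1))
cv2.imwrite("pics/wh3.png",cv2.resize(w[60:130,120:390].astype(np.uint8),(800,207),interpolation=cv2.INTER_CUBIC))
E
```

```text
{'time_s': np.float64(9.7), 'eef_pos': array([0.4978, 0.1338, 0.1457]), 'wrist_force': array([-0.9629,  1.317 , -3.6451]), 'torque': array([0.002 , 0.0035, 0.0451])} [ 9.16073990e-05 -1.10280389e-03 -9.99999388e-01]
row96 from 140 136/123 135/123 135/122 135/122 135/123 136/122 136/123 136/123 135/123 135/122 135/123 135/123 141/124 166/131 205/143 220/149 222/150 222/149 222/149 222/149
row96 from 340 247/248 247/248 247/248 247/248 247/248 247/248 247/248 247/248 247/248 247/248 247/248 247/248 247/248 247/247 246/246 239/229 214/146 196/80 195/78 202/112
row115 from 140 135/122 136/123 136/123 136/123 136/123 136/123 136/123 135/123 134/120 127/106 113/69 103/37 101/30 101/29 100/30 92/27 69/21 47/14
row 115 from 350 58/34 57/34 57/33 67/34 107/44 161/61 190/71 196/73 196/73 196/73 196/78 202/107 215/159 222/196 224/205 224/206 224/206 224/205 224/206 224/206
col240 from 76 224/205 223/201 218/177 204/127 193/81 191/67 191/67 191/67 192/67 192/70 203/112 229/193 243/237 247/246 247/247 247/247 247/247 247/247 247/247 247/247 247/247 247/247 247/247 247/247 247/247 247/247 247/247 247/247 245/241 232/202 210/128 196/85 194/79 194/80 195/81 195/82
col310 from 76 224/206 224/201 220/179 210/131 204/89 202/77 202/76 203/77 203/77 203/80 210/118 228/199 242/240 246/249 247/250 247/250 247/250 247/250 247/249 247/249 247/249 247/249 247/250 247/250 247/250 247/249 246/248 247/249 244/245 232/209 218/135 208/98 207/94 208/95 208/95 207/95
```

View pics/wh3.png

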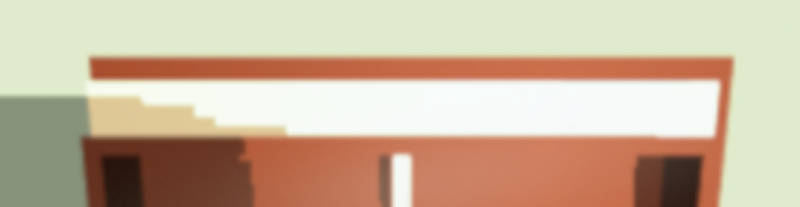

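The picture shows the rim nearly over the frame, with an even cream strip beyond it and no contact yet.

```bash
python3 - <<'E'
from h import *
M=np.load("Mh3.npy");zr=M[2,3]-.111+.034
a=px2w("wrist",[(147.8,115),(363.63,115),(240,105.53),(310,105.53)],zr,M);b=px2w("wrist",[(149.3,96),(361.8,96),(240,86.56),(310,86.56)],.034,M)
print("tray xc",a[:2,0].mean(),np.diff(a[:2,0]),"frame",b[:2,0].mean(),np.diff(b[:2,0]),"tray yc",a[2:,1]-.072,"frame yc",b[2:,1]-.082)
E
```

```text
tray xc 0.5008721104573239 [0.10481255] frame 0.5009134086825034 [0.12512] tray yc [0.13399359 0.13381897] frame yc [0.13466558 0.13445668]
```

>>> {"op": "carry_out", "data": {
  "steps": [0.0005,0,0,0.001,0,0,0,0.0005,0,0.0005,0.001,0,0,0,0.0005,0,0.001,0.001,0,0,0,0.0005,0,0.0015,0.001,0,0,0,0.0005,0,0.002,0.001,0,0,0,0.0005,0,0.0025,0.001,0,0,0,0.0005,0,0.0025,0.001,0,0,0]
}}

```text
time_s: 10.45
eef_pos: [0.4977, 0.1343, 0.143]
eef_rot: [-0.0, 0.709, 0.705, -0.001]
wrist_force: [-0.7, -0.1, -5.2]
opening: 0.128
grasp_force: 58.7
```

>>> {"op": "carry_out", "data": {
  "steps": [0,0,0.0005,0,0,0,0,0,0,0.001,0,0,0,0,0,0,0.0015,0,0,0,0,0,0,0.002,0,0,0,0,0,0,0.0025,0,0,0,0,0,0,0.003,0,0,0,0,0,0,0.0035,0,0,0,0,0,0,0.004,0,0,0,0,0,0,0.0045,0,0,0,0,0,0,0.0045,0,0,0,0]
}}

```text
time_s: 11.45
eef_pos: [0.4977, 0.1343, 0.1385]
eef_rot: [-0.0, 0.709, 0.705, -0.001]
wrist_force: [-0.2, -0.1, -4.4]
opening: 0.13
grasp_force: 58.7
```

>>> {"op": "carry_out", "data": {
  "steps": [0,0,0.0004,0,0,0,0,0,0,0.0008,0,0,0,0,0,0,0.0012,0,0,0,0,0,0,0.0012,0,0,0,0]
}}

```text
time_s: 11.85
eef_pos: [0.4977, 0.1343, 0.1374]
eef_rot: [-0.0, 0.709, 0.705, -0.001]
wrist_force: [-0.2, 0.4, -4.3]
opening: 0.128
grasp_force: 58.7
```

>>> {"op": "carry_out", "data": {
  "steps": [0,0,0.0003,0,0,0,0,0,0,0.0006,0,0,0,0,0,0,0.0006,0,0,0,0]
}}

```text
time_s: 12.15
eef_pos: [0.4979, 0.1343, 0.1372]
eef_rot: [0.0, 0.709, 0.705, -0.001]
wrist_force: [-2.0, 0.3, 2.3]
opening: 0.132
grasp_force: 59.6
```

>>> {"op": "carry_out", "data": {
  "steps": [0,0,0,0,0,0,0.15,0,0,0,0,0,0,0.2,0,0,0,0,0,0,0.3,0,0,0,0,0,0,0.4,0,0,0,0,0,0,0.45,0,0,-0.01,0,0,0,0.45,0,0,-0.03,0,0,0,0.45,0,0,-0.06,0,0,0,0.45,0,0,-0.1,0,0,0,0.45,0,0,-0.13,0,0,0,0.45,0,0,-0.15,0,0,0,0.45,0,0,-0.15,0,0,0,0.45,0,0,-0.15,0,0,0,0.45]
}}

```text
time_s: 13.45
eef_pos: [0.4978, 0.1345, 0.2872]
eef_rot: [0.0, 0.709, 0.705, -0.0]
wrist_force: [-0.0, 0.7, 0.0]
opening: 0.452
grasp_force: 0.0
```

```bash
python3 - <<'E'
from h import *
o=ctrl.get_obs();M=T(o);np.save("Mh4.npy",M);w=ctrl.camera("wrist")[:,:,::-1];np.save("pics/wh4.npy",w);s=ctrl.camera("side")[:,:,::-1]
print({k:np.round(o[k],4) for k in("time_s","eef_pos","wrist_force","torque")},M[:3,2])
a=cv2.resize(w[60:290,180:420],(480,460),interpolation=cv2.INTER_CUBIC)
a=cv2.resize(w[60:290,160:400],(480,460),interpolation=cv2.INTER_CUBIC)
c=cv2.convertScaleAbs(cv2.resize(s[135:200,195:275],(320,260),interpolation=cv2.INTER_CUBIC),alpha=1.5)
I=np.zeros((460,800,3),np.uint8);I[:,:480]=a;I[:260,480:]=c;cv2.imwrite("pics/seat.png",I)
E
```

```text
{'time_s': np.float64(13.45), 'eef_pos': array([0.4978, 0.1345, 0.2872]), 'wrist_force': array([-0.0279,  0.6866,  0.0459]), 'torque': array([0.0479, 0.0241, 0.0242])} [-7.20283615e-05 -1.09681049e-03 -9.99999396e-01]
```

View pics/seat.png

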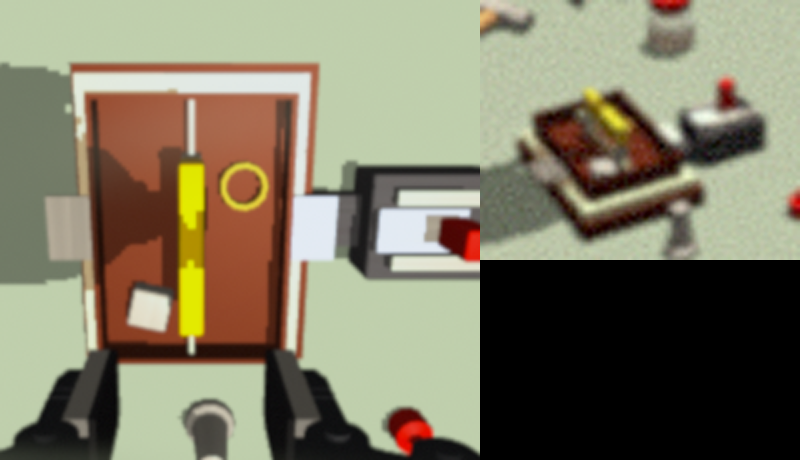

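The tray sits home: it is flush with the frame in both views, and the ring and block are inside. The catch is still open, with the knob at the right edge. Next I push the knob in with the closed fingers.

>>> {"op": "carry_out", "data": {
  "steps": [0,0.04,0,0,0,0,0.2,0,0.09,0,0,0,0,0,0,0.14,0,0,0,0,0,0,0.19,0.02,0,0,0,0,-0.001,0.192,0.06,0,0,0,0,-0.001,0.192,0.1,0,0,0,0,-0.001,0.192,0.13,0,0,0,0,-0.001,0.192,0.15,0,0,0,0,-0.001,0.192,0.158,0,0,0,0,-0.001,0.192,0.158,0,0,0,0,-0.001,0.192,0.158,0,0,0,0,-0.001,0.192,0.158,0,0,0,0]
}}

```text
time_s: 14.75
eef_pos: [0.6907, 0.1322, 0.1305]
eef_rot: [0.001, 0.709, 0.705, 0.0]
wrist_force: [0.3, 0.1, 0.9]
opening: -0.003
grasp_force: 0.0
```

```bash
python3 - <<'E'
from h import *
o=ctrl.get_obs();M=T(o);w=ctrl.camera("wrist")[:,:,::-1];s=ctrl.camera("side")[:,:,::-1]
print({k:np.round(o[k],4) for k in("time_s","eef_pos","wrist_force","opening")})
a=cv2.resize(w,(480,360));c=cv2.convertScaleAbs(cv2.resize(s[125:205,200:280],(320,320),interpolation=cv2.INTER_CUBIC),alpha=1.5)
I=np.zeros((360,800,3),np.uint8);I[:,:480]=a;I[:320,480:]=c;cv2.imwrite("pics/push.png",I)
E
```

```text
{'time_s': np.float64(14.75), 'eef_pos': array([0.6907, 0.1322, 0.1305]), 'wrist_force': array([0.2995, 0.0627, 0.8923]), 'opening': np.float64(-0.0026)}
```

View pics/push.png

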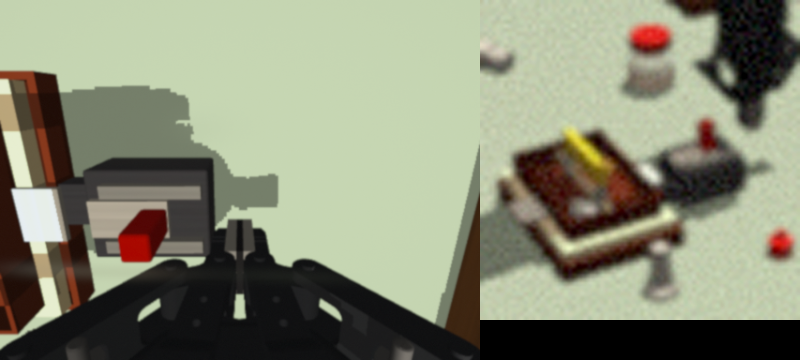

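The closed fingers stand on the +x side of the knob, in line with it and above the block. Now I push.

>>> {"op": "carry_out", "data": {
  "steps": [0,-0.008,0,0,0,0,0,0,-0.016,0,0,0,0,0,0,-0.02,0,0,0,0,0,0,-0.024,0,0,0,0,0,0,-0.028,0,0,0,0,0,0,-0.032,0,0,0,0,0,0,-0.036,0,0,0,0,0,0,-0.04,0,0,0,0,0,0,-0.044,0,0,0,0,0,0,-0.048,0,0,0,0,0,0,-0.05,0,0,0,0,0,0,-0.05,0,0,0,0]
}}

```text
invalid input
```

>>> {"op": "carry_out", "data": {
  "steps": [0,-0.01,0,0,0,0,0,0,-0.018,0,0,0,0,0,0,-0.024,0,0,0,0,0,0,-0.03,0,0,0,0,0,0,-0.036,0,0,0,0,0,0,-0.042,0,0,0,0,0,0,-0.048,0,0,0,0,0,0,-0.05,0,0,0,0,0,0,-0.05,0,0,0,0,0]
}}

```text
time_s: 15.75
eef_pos: [0.6392, 0.1325, 0.1287]
eef_rot: [-0.0, 0.709, 0.705, -0.001]
wrist_force: [0.4, 1.1, 0.5]
opening: 0.004
grasp_force: 0.0
```

>>> {"op": "carry_out", "data": {
  "steps": [0,-0.003,0,0,0,0,0,0,-0.006,0,0,0,0,0,0,-0.009,0,0,0,0,0,0,-0.011,0,0,0,0,0,0,-0.012,0,0,0,0,0,0,-0.012,0,0,0,0,0]
}}

```text
time_s: 16.35
eef_pos: [0.6275, 0.1325, 0.1287]
eef_rot: [-0.0, 0.709, 0.705, -0.001]
wrist_force: [1.0, 0.2, 1.3]
opening: 0.001
grasp_force: 0.5
```

```bash
python3 - <<'E'
from h import *
w=ctrl.camera("wrist")[:,:,::-1];s=ctrl.camera("side")[:,:,::-1]
a=cv2.resize(w,(480,360));c=cv2.convertScaleAbs(cv2.resize(s[125:205,200:280],(320,320),interpolation=cv2.INTER_CUBIC),alpha=1.5)
I=np.zeros((360,800,3),np.uint8);I[:,:480]=a;I[:320,480:]=c;cv2.imwrite("pics/push2.png",I)
E
```

```text
(no output)
```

View pics/push2.png

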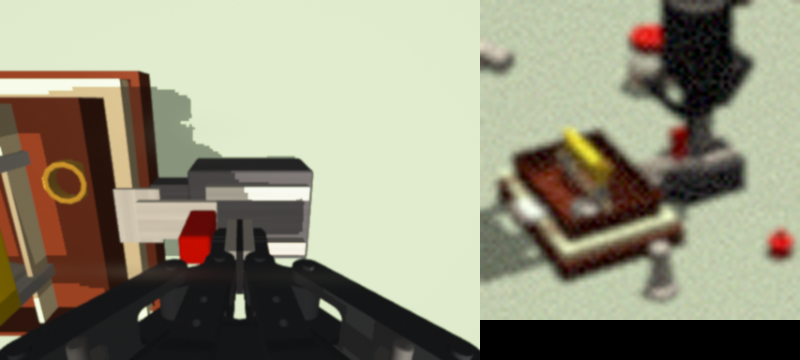

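The knob is moving in and the blade has reached the tab. I continue until it hits the stop.

>>> {"op": "carry_out", "data": {
  "steps": [0,-0.002,0,0,0,0,0,0,-0.004,0,0,0,0,0,0,-0.006,0,0,0,0,0,0,-0.006,0,0,0,0,0]
}}

```text
time_s: 16.85
eef_pos: [0.6247, 0.1325, 0.1292]
eef_rot: [0.003, 0.709, 0.705, 0.003]
wrist_force: [16.0, 0.9, -9.9]
opening: -0.002
grasp_force: 7.5
```

>>> {"op": "carry_out", "data": {
  "steps": [0,0.004,0,0,0,0,0,0,0.015,0,0,0,0,0,0,0.03,0,0,0,0,0,0,0.03,-0.04,0,0,0,0,0,0.03,-0.08,0,0,0,0,0,0.03,-0.12,0,0,0,0,0,-0.02,-0.15,0,0,0,0,0,-0.07,-0.15,0,0,0,0,0,-0.1,-0.15,0,0,0,0,0,-0.12,-0.15,0,0,0,0,0,-0.127,-0.15,0,0,0,0,0,-0.127,-0.15,0,0,0,0,0,-0.127,-0.15,0,0,0,0]
}}

```text
time_s: 18.15
eef_pos: [0.4957, 0.1334, 0.279]
eef_rot: [0.0, 0.709, 0.705, -0.001]
wrist_force: [0.7, 0.1, -0.1]
opening: -0.003
grasp_force: 0.0
```

```bash
python3 - <<'E'
from h import *
def red(im):
    h=im.astype(int);return ((h[:,:,2]>110)&(h[:,:,1]<60)&(h[:,:,0]<60)).astype(np.uint8)
o=ctrl.get_obs();M=T(o);w=ctrl.camera("wrist")[:,:,::-1];s=ctrl.camera("side")[:,:,::-1]
print({k:np.round(o[k],3) for k in("time_s","eef_pos","wrist_force")})
for nm,im,f in(("now",w,M),("before",np.load("pics/wmod.npy"),np.load("Mmod.npy"))):
    n,l,st,c=cv2.connectedComponentsWithStats(red(im))
    for i in range(1,n):
        if st[i,4]>40: print(nm,st[i],px2w("wrist",c[i],.072,f))
# tray rim vs expected seated: handle yellow centroid
h=w.astype(int);m=((h[:,:,2]>150)&(h[:,:,1]>130)&(h[:,:,0]<80)).astype(np.uint8)
n,l,st,c=cv2.connectedComponentsWithStats(m);i=1+st[1:,4].argmax();print("handle",px2w("wrist",c[i],.092,M))
# side knob
n,l,st,c=cv2.connectedComponentsWithStats(red(s));print([ (st[i],c[i]) for i in range(1,n) if st[i,4]>8])
E
```

```text
{'time_s': np.float64(18.15), 'eef_pos': array([0.496, 0.133, 0.279]), 'wrist_force': array([ 0.714,  0.15 , -0.076])}
now [360 175  19  16 259] [[0.60906879 0.13333481 0.072     ]]
now [361 272  19  17 227] [[0.62201988 0.02454126 0.072     ]]
now [465 307  47  30 733] [[ 0.76414158 -0.03073074  0.072     ]]
before [385 174  18  14 212] [[0.64562078 0.13275275 0.072     ]]
before [239 182  14  36  92] [[0.49236916 0.10183393 0.072     ]]
before [218 191  22  12 136] [[0.47390188 0.11526548 0.072     ]]
before [219 312  34  23 428] [[ 0.47455081 -0.0466255   0.072     ]]
before [259 323  25  13 180] [[ 0.51808915 -0.05608245  0.072     ]]
handle [[0.50044961 0.13689326 0.092     ]]
[(array([238, 132,   9,   4,  31], dtype=int32), array([242.09677419, 133.5483871 ])), (array([310, 179,  18,   4,  51], dtype=int32), array([319.15686275, 180.94117647])), (array([273, 183,   5,   4,  16], dtype=int32), array([274.8125, 184.8125]))]
```

```bash
python3 -c "
from bench import ctrl
print(ctrl.hand_in())"
```

```text
the job is handed in; nothing more can be done
None
```

The tray is seated in the frame with the ring and block still in it, the catch was pushed about 36 mm to its stop over the tab, the arm is clear, and the job was handed in at about 18 s; no verdict came back.

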